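Load the photometer's check standards and hold its shutter open

TASK

Check the photometer: stand the orange-capped glass standard in the orange-ringed bore and the white-capped one in the white-ringed bore, both fully down. Then swing the spring-loaded shutter arm by its red post all the way round to its stop and finish while still holding it there, since it springs back when let go. Leave the blue- and green-capped standards and everything else on the bench where they are.

Things in the scene. Friction and masses are not known exactly. Their poses are not given: they have to be found in the camera images.
- orange_standard: Amber glass, ORANGE cap: check standard: solid round glass rod with a cap, standing upright loose on a 2 mm pale blue-grey bench pad; rod 22 mm diameter, 56 mm tall, with a 3 mm chamfered foot, under a 23 mm diameter cap 19 mm tall (75 mm in all), about 60 g. Origin: centre of its underside, z up along the rod. It belongs in the orange-ringed bore.
- white_standard: Clear glass, WHITE cap: check standard: solid round glass rod with a cap, standing upright loose on a 2 mm pale blue-grey bench pad; rod 22 mm diameter, 56 mm tall, with a 3 mm chamfered foot, under a 23 mm diameter cap 19 mm tall (75 mm in all), about 60 g. Origin: centre of its underside, z up along the rod. It belongs in the white-ringed bore.
- orange_bore (a point): Centre of the mouth of the bore with the orange ring, at the photometer's top face (60 mm above the bench). Bore 24 mm diameter, 38 mm deep, vertical, flat closed floor, 2 mm chamfered mouth; a seated standard stands 37 mm proud of the top face. The two bores are 50 mm apart along the photometer's y. Axes as the photometer's.
- white_bore (a point): Centre of the mouth of the bore with the white ring; same size as the other bore.
- photometer: Fixed instrument box 150 (x) x 220 (y) x 60 mm (z), origin at the centre of its underside, x pointing to its back, y to its left, z up. Half its top is grey with the two bores (at x 0, y +70 orange and y +20 white, mm); the other half is white and carries the steel shutter arm. Its place and yaw vary.
- shutter_arm (a joint): Angle (rad) of the shutter arm about its vertical pivot: 0 = at rest, where the spring holds it, the arm pointing along the photometer's -y; grows clockwise seen from above, so that the post moves towards the photometer's front (-x); 1.0 = hard stop (red pin). The return spring needs about 3.5 N at the post at 0 and 6 N at the stop, and throws the arm back when it is let go.
- shutter_pivot (a point): Point on the arm's vertical pivot axis, at the height of the arm bar's top (76 mm above the bench), at x +30, y -50 mm in the photometer's frame.
- shutter_post (a point): Centre of the top end of the arm's upright red round post: 14 mm diameter, standing 44 mm proud of the arm's bar, top 120 mm above the bench, 90 mm from the pivot axis. Bar 16 mm wide, 6 mm thick, 10 mm above the photometer's top. The post moves and turns with the arm.
- blue_standard: Bystander: clear glass, BLUE cap, check standard: solid round glass rod with a cap, standing upright loose on a 2 mm pale blue-grey bench pad; rod 22 mm diameter, 56 mm tall, with a 3 mm chamfered foot, under a 23 mm diameter cap 19 mm tall (75 mm in all), about 60 g. Origin: centre of its underside, z up along the rod. Leave it.
- green_standard: Bystander: green glass, GREEN cap, check standard: solid round glass rod with a cap, standing upright loose on a 2 mm pale blue-grey bench pad; rod 22 mm diameter, 56 mm tall, with a 3 mm chamfered foot, under a 23 mm diameter cap 19 mm tall (75 mm in all), about 60 g. Origin: centre of its underside, z up along the rod. Leave it.
- wash_bottle: Bystander: white wash bottle, 72 mm diameter, 170 mm tall; origin: centre of its underside.
- filter_cup: Bystander: clear plastic filter cup, 84 mm rim, 100 mm tall; origin: centre of its underside.
- forceps: Bystander: forceps lying flat, 120 mm long along their x, 5 mm high; origin below their middle.
- specimen_jar: Bystander: jar with yellow cap, 60 mm diameter, 70 mm tall; origin: centre of its underside.
Mind the look-alikes: they are no part of the job. What is shaped like the white_standard but purple is not meant.

How it is judged:
On the way:
1. both standards stand fully down in their own bores, the shutter arm still at rest (z of orange_standard in the frame of orange_bore below -0.034 m and horizontal distance between orange_standard and orange_bore below 0.004 m and angle between each of orange_standard, white_standard's own z axis and vertical below 0.09 rad and z of white_standard in the frame of white_bore below -0.034 m and horizontal distance between white_standard and white_bore below 0.004 m and value of joint shutter_arm below 0.2 rad), for 0.2 s.
At the end, for the whole second after the job is handed in: Both standards are in their own bores (origin at least 34 mm below the mouth, within 4 mm of the bore's axis, within 5 degrees of upright), and the fingers hold the shutter arm (over 2 N of contact) within 0.06 rad of its stop (joint above 0.94 rad) through the last second (z of orange_standard in the frame of orange_bore below -0.034 m and horizontal distance between orange_standard and orange_bore below 0.004 m and angle between each of orange_standard, white_standard's own z axis and vertical below 0.09 rad and z of white_standard in the frame of white_bore below -0.034 m and horizontal distance between white_standard and white_bore below 0.004 m and value of joint shutter_arm above 0.94 rad and contact force between the fingers and shutter_arm above 2 N); the arm keeps its last pose, push and grip.
It fails at once if another thing on the bench (blue-capped standard, green-capped standard, wash bottle, filter cup, forceps, specimen jar) is moved more than 30 mm (distance of any of blue_standard, green_standard, wash_bottle, filter_cup, forceps, specimen_jar from where it was at the start of the episode above 0.03 m).
It also fails if it takes over 72 s, if anything falls off the work surface, if the arm or the gripper's body presses on something with over 40 N, if the wrist force passes 120 N, or if a joint passes its speed limit or range.

ROBOT

A 7-joint arm with a two-finger parallel gripper is mounted at the origin on the work surface. World frame = base frame: x ahead of the robot, y to its left, z up, the work surface at z = 0. Lengths are in m, angles in rad, forces in N, time in s.
With the tool pointing down it reaches from about 0.4 to 0.85 m from the base axis. Payload 10.4 kg.
Tool frame: the origin (TCP) lies midway between the tips of the shut fingers; the grasp point (between the pads) lies 19 mm behind it (r.grasp_offset is the distance from the TCP to the grasp point, in m); x points along the fingers, y is the direction in which the jaws open and shut, and the axes are right-handed (so a half turn about x gives the same grasp; the last joint's range is limited). The gripper opens to 87 mm and grips with 3 to 60 N. Pads are 19 mm wide; open, the fingers measure 117 mm over their backs; the gripper's body (75 mm by 190 mm) begins 51 mm behind the grasp point.
Start: joints at [1.229, 0.332, -0.065, 1.46, 0.022, 1.35, -0.088], TCP at [0.196, -0.594, 0.223] pointing down, gripper open.
Joint ranges: [-2.6, 2.6], [-0.5, 2.12], [-1.47, 1.34], [0.16, 2.42], [-1.27, 4.41], [0.06, 2.06], [-2.6, 2.6]. Speed limits (rad/s): [2.22, 2.22, 2.79, 2.79, 3.14, 3.14, 3.14].

INTERFACE

Orientations are given as a unit quaternion [x, y, z, w].
In Python, from bench import r, vision, close_job gives the robot as it stands. The module is installed in compiled form; this text tells all that it offers.
- The arm moves only by the shell command python3 -m pendant 'ROWS' [OPENING] [FORCE]. ROWS is text: rows parted by semicolons, each of 6 numbers parted by spaces: the shift along the tool's x, y, z in units of 0.25 m (1.0 is 0.25 m), then the turn, a rotation vector about the tool's x, y, z in units of 1.5 rad (1.0 is 1.5 rad). A call has 1 to 8 rows; each row is the pose to reach, as a shift and turn from the pose commanded when the call began, along the tool's axes at that moment; what a row does not reach only later rows make up. A row lasts 1/10 s, in which the tool goes at most 50 mm and 8.59 degrees, less where a joint would pass 70% of its speed; a pose out of reach is approached as far as the arm can. A call with a number of a shift or a turn outside -1 to 1 is refused whole. A call with a gripper value outside its range is refused whole. OPENING is the gripper command: -1 is shut, 1 is fully open, values between are in proportion, set as the call begins (- or left out, the last holds). The fingers move at their own pace and stop on an object; FORCE is the grip in N (left out, the last holds). Time passes only in rows, so rows that repeat a pose let the fingers close. It gives the time, the measured TCP pose, the force and the opening at its end, in the units of the state.
- r.read_state(): the state, without advancing time (a new reading comes with each control period).
- vision.camera(name): name is "side" or "top"; returns (picture, depth): 400x640x3 uint8, blue, green, red; 400x640 float32, m along the optical axis (not along the pixel's ray), 0 where there is no reading.
- vision.get_calibration(name): a dict with "camera_matrix" (3x3 intrinsics, pixels), "rvec" (rotation vector, rad) and "tvec" (3), from world to camera coordinates, as OpenCV has them. Camera axes: x right, y down, z forward; pixel columns grow to the right and rows downward; lengths in m; the calibration is good to about 2 mm. A picture is of the moment at which its call begins. get_calibration takes no time and is no camera call.
- close_job(): hands the job in, once; it reports no verdict.
The state is a dict: "time": time; "joint_positions": joint angles; "joint_vel": joint speeds; "joint_torque": joint torques, N m; "ee_pos": TCP position; "eef_rot": TCP orientation; "ft_force": force on the tool from outside, world axes, zero at the start; "torque": the same for the moment, N m; "width": finger opening in m.
Only numpy, scipy, OpenCV 4.12 (cv2) and the standard library are available. Lean on these libraries where they do the work, as an engineer would, in place of code of your own. Each camera call takes 0.05 s, during which the arm holds its last target. There are 200 camera calls.

## Working session

There is one attempt and no reset: what is moved stays moved. The work goes in short steps, Python scripts to look and compute and a shell command to move; the robot and the scene stay as the last step left them, time stands still between calls to the robot, and variables do not carry over. Pictures are saved under pics/ and viewed, about 8 in all and at most 12, crops included, and the job is handed in when it is done.

```bash
mkdir -p pics
python3 - <<'E'
from bench import r, vision
import cv2,numpy as np
s=r.read_state(); print({k:np.round(v,3) for k,v in s.items()}, r.grasp_offset)
for n in("top","side"):
    p,d=vision.camera(n); cv2.imwrite(f"pics/{n}0.png",p); np.savez(f"{n}0.npz",p=p,d=d)
    c=vision.get_calibration(n); R=cv2.Rodrigues(np.array(c["rvec"]))[0]; print(n,c["camera_matrix"],-R.T@np.array(c["tvec"]).ravel(),R)
E
```

```text
{'time': np.float64(0.0), 'joint_positions': array([ 1.229,  0.333, -0.065,  1.461,  0.022,  1.35 , -0.089]), 'joint_vel': array([-0.   ,  0.001, -0.   ,  0.001, -0.001,  0.   ,  0.001]), 'joint_torque': array([ 1.0000e-03, -6.2327e+01,  2.5000e-02, -3.8989e+01, -6.1000e-02,
        4.0000e-02,  0.0000e+00]), 'ee_pos': array([ 0.196, -0.593,  0.222]), 'eef_rot': array([-0.698, -0.113,  0.698, -0.112]), 'ft_force': array([-0.804, -0.587, -0.099]), 'torque': array([-0.032, -0.001,  0.006]), 'width': np.float64(0.087)} 0.0187
top [[482.56459103   0.         313.74774041]
 [  0.         482.56459103 194.14099292]
 [  0.           0.           1.        ]] [0.3676626  0.14658908 1.50835862] [[ 0.00743921 -0.99985416  0.01537249]
 [-0.98555271 -0.00993232 -0.1690775 ]
 [ 0.16920552 -0.0138926  -0.98548287]]
side [[436.47837583   0.         320.03240806]
 [  0.         436.47837583 199.56639042]
 [  0.           0.           1.        ]] [1.88421615e-04 8.90241761e-01 6.53636086e-01] [[-0.7912284  -0.6114176  -0.01123165]
 [-0.29166277  0.3934532  -0.87185286]
 [ 0.53748531 -0.68655888 -0.4896391 ]]
```

View pics/top0.png

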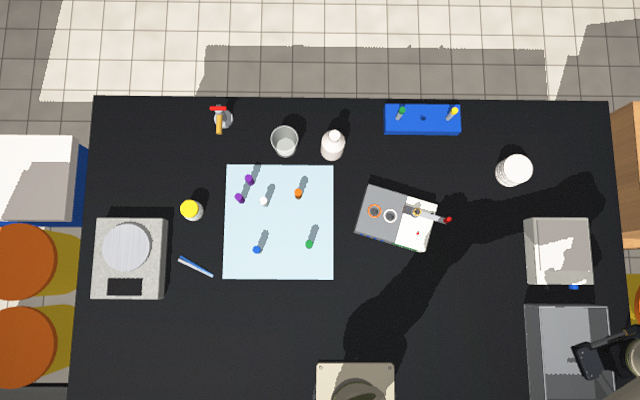

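View pics/side0.png

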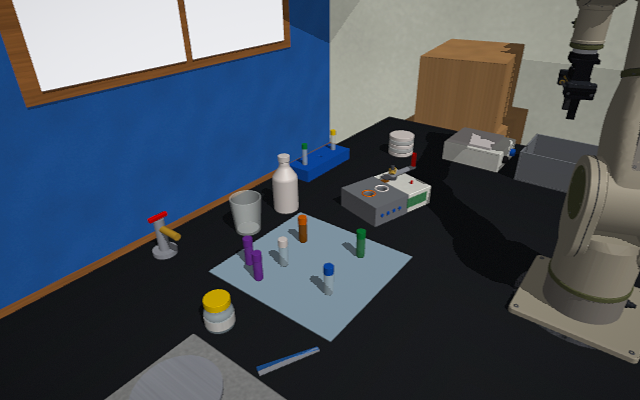

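The top view shows the orange cap at (299,191), the white cap at (264,200), purple caps at (249,179) and (239,197), the ring centres near (375,211) and (390,215), and the red post near (449,219). The side view agrees, with the orange cap at (303,222), the white cap at (283,245) and the post at (414,160).

```bash
cat > h.py <<'E'
import cv2,numpy as np
from bench import r,vision
from scipy.spatial.transform import Rotation as Ro
def ray(n,u,v,z):
    c=vision.get_calibration(n);R=cv2.Rodrigues(np.array(c["rvec"]))[0];C=-R.T@np.array(c["tvec"]).ravel()
    d=R.T@np.linalg.inv(c["camera_matrix"])@[u,v,1.0]; return C+d*(z-C[2])/d[2]
def proj(n,P):
    c=vision.get_calibration(n); return cv2.projectPoints(np.array(P,float).reshape(-1,1,3),c["rvec"],c["tvec"],c["camera_matrix"],None)[0][:,0]
def blobs(p,box,lo,hi,amin=6):
    x0,y0,x1,y1=box; h=cv2.cvtColor(p[y0:y1,x0:x1],cv2.COLOR_BGR2HSV)
    n,l,s,c=cv2.connectedComponentsWithStats(cv2.inRange(h,np.array(lo),np.array(hi)))
    return [(s[i].tolist()[:2],s[i].tolist()[2:],(c[i]+[x0,y0]).round(2)) for i in range(1,n) if s[i,4]>=amin]
E
python3 - <<'E'
from h import *
p=np.load("top0.npz")["p"];q=np.load("side0.npz")["p"]
for nm,im,n,box,lo,hi,z in [("ocap",p,"top",(285,180,310,202),(5,150,80),(20,255,255),.067),("wcap",p,"top",(255,190,275,210),(0,0,235),(180,40,255),.077),
 ("oring",p,"top",(355,195,385,225),(3,90,80),(22,255,255),.06),("wring",p,"top",(382,205,398,225),(0,0,190),(180,40,255),.06),("post",p,"top",(440,210,460,230),(0,120,60),(8,255,255),.11),
 ("ocap",q,"side",(292,210,312,245),(5,150,60),(20,255,255),.067),("wcap",q,"side",(274,234,292,250),(0,0,130),(180,50,255),.067),
 ("oring",q,"side",(355,180,385,202),(3,90,60),(22,255,255),.06),("post",q,"side",(405,148,422,175),(0,120,40),(8,255,255),.1)]:
    for b in blobs(im,box,lo,hi): print(nm,n,b,ray(n,*b[2],z).round(4))
A=cv2.resize(p[170:260,220:470],None,fx=3.2,fy=3.2,interpolation=cv2.INTER_CUBIC)
B=cv2.resize(q[140:270,260:460],None,fx=4,fy=4,interpolation=cv2.INTER_CUBIC)[:310]
cv2.imwrite("pics/c1.png",np.vstack([A,B]))
# depth plane of photometer top: world pts
d=np.load("top0.npz")["d"];print(d[245,390],d[211,375],d[191,299],d[200,264])
E
```

```text
ocap top ([10, 9], [7, 10, 53], array([297.85, 193.02])) [0.6181 0.1745 0.067 ]
wcap top ([0, 0], [20, 20, 302], array([263.39, 200.28])) [0.5932 0.2773 0.077 ]
oring top ([13, 9], [13, 14, 67], array([373.88, 210.51])) [ 0.5678 -0.0566  0.06  ]
wring top ([1, 4], [15, 14, 87], array([389.87, 215.28])) [ 0.5537 -0.105   0.06  ]
post top ([4, 6], [8, 8, 37], array([447.57, 219.35])) [ 0.5368 -0.2654  0.11  ]
ocap side ([6, 5], [9, 28, 204], array([302.17, 228.1 ])) [0.5918 0.2073 0.067 ]
wcap side ([3, 2], [11, 14, 126], array([282.66, 242.32])) [0.5895 0.2815 0.067 ]
oring side ([26, 0], [4, 3, 8], array([382.88, 180.62])) [ 0.5713 -0.1463  0.06  ]
oring side ([6, 10], [15, 7, 45], array([368.22, 193.07])) [ 0.5647 -0.0537  0.06  ]
post side ([6, 4], [6, 15, 65], array([413.52, 159.12])) [ 0.532  -0.2594  0.1   ]
1.5072088 1.5011503 1.4581022 1.4487891
```

View pics/c1.png

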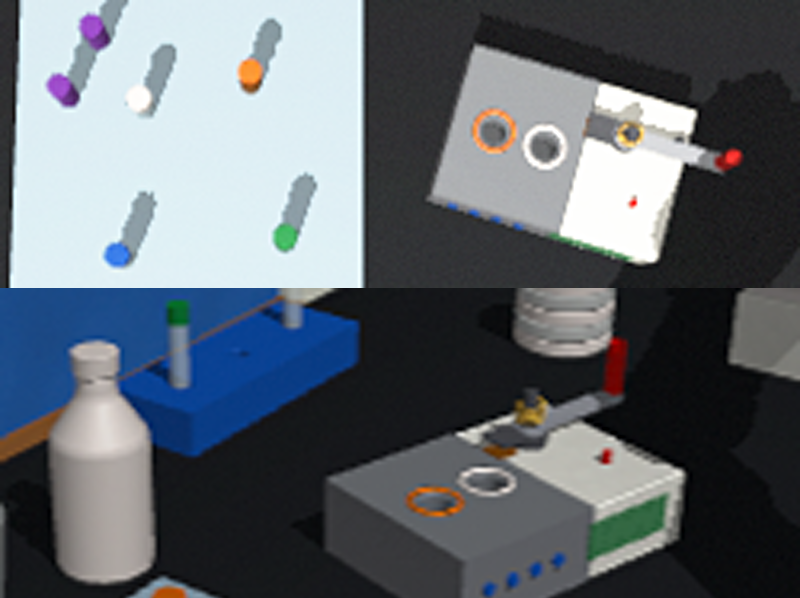

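The crops show the photometer with its front facing the robot and its y axis along about (0.28, 0.96). The orange cap top is at about (298,192) and the white one at (263,200). The arm is at rest, with the post to the right, and its short tail stays clear of the white bore.

```bash
cat >> h.py <<'E'
YAW=np.arctan2(-.0141,.0484)
PX=np.array([np.cos(YAW),np.sin(YAW),0]);PY=np.array([-PX[1],PX[0],0])
def goal(p,yaxis):
    s=r.read_state();R=Ro.from_quat(s["eef_rot"]);y=np.array(yaxis,float)
    best=None
    for sg in(1,-1):
        x=np.array([0,0,-1.]);T=Ro.from_matrix(np.c_[x,sg*y,np.cross(x,sg*y)]);rv=(R.inv()*T).as_rotvec()
        if best is None or np.linalg.norm(rv)<np.linalg.norm(best):best=rv
    sh=R.inv().apply(np.array(p)-s["ee_pos"])
    print("row",(sh/.25).round(4),(best/1.5).round(4),"dist",np.linalg.norm(sh).round(3),"deg",np.degrees(np.linalg.norm(best)).round(1))
E
python3 - <<'E'
from h import *
R=Ro.from_quat(r.read_state()["eef_rot"]).as_matrix();print(R.round(3),np.degrees(YAW))
for n,u,v,z in[("bottle",333,153,.0),("cup",285,140,.1),("otop",298.3,191.5,.077),("green",309,244,.07),("pur1",249,179,.077),("pur2",239,196,.077)]:print(n,ray("top",u,v,z).round(3))
for P in[(.619,.174,.077),(.592,.277,.077)]:print(proj("top",P),proj("side",P))
goal((.619,.174,.22),PX)
E
```

```text
[[-0.     0.313 -0.95 ]
 [ 0.001 -0.95  -0.313]
 [-1.    -0.001  0.   ]] -16.24201990228507
bottle [0.762 0.064 0.   ]
cup [0.774 0.215 0.1  ]
otop [0.621 0.173 0.077]
green [0.464 0.139 0.07 ]
pur1 [0.658 0.322 0.077]
pur2 [0.606 0.351 0.077]
[[297.95573036 192.15855908]] [[302.19686165 215.51985833]]
[[263.4719729  200.68500354]] [[282.92720264 237.53293487]]
row [ 0.0103 -2.3834 -2.5695] [-6.457e-01 -4.000e-04  8.000e-04] dist 0.876 deg 55.5
```

```bash
python3 -m pendant '0 -0.8 -0.86 -0.646 0 0;0 -0.8 -0.86 -0.646 0 0;0 -0.8 -0.86 -0.646 0 0;0 -0.8 -0.86 -0.646 0 0;0 -0.8 -0.86 -0.646 0 0;0 -0.8 -0.86 -0.646 0 0;0 -0.8 -0.86 -0.646 0 0;0 -0.8 -0.86 -0.646 0 0' 1 15
python3 -c "
from h import *
goal((.619,.174,.22),PX)"
```

```text
time: 0.9
ee_pos: [0.3378, -0.3353, 0.2225]
eef_rot: [-0.565, -0.425, 0.565, -0.425]
ft_force: [-0.1, -1.0, 0.1]
width: 0.0867
row [ 0.0091  0.5186 -2.2688] [0.0025 0.0003 0.0001] dist 0.582 deg 0.2
```

```bash
python3 -m pendant '0 0.2 -1 0 0 0;0 0.2 -1 0 0 0;0 0.2 -1 0 0 0;0 0.2 -1 0 0 0;0 0.2 -1 0 0 0;0 0.2 -1 0 0 0' >/dev/null
python3 -m pendant '0 0.2 -1 0 0 0;0 0.2 -1 0 0 0;0 0.2 -1 0 0 0;0 0.2 -1 0 0 0;0 0.2 -1 0 0 0;0 0.2 -1 0 0 0'
python3 -c "
from h import *
goal((.619,.174,.13),PX)"
```

```text
time: 2.1
ee_pos: [0.5738, 0.1212, 0.2214]
eef_rot: [0.565, 0.427, -0.565, 0.424]
ft_force: [-1.3, 0.6, -1.0]
width: 0.087
row [ 0.366   0.1163 -0.2518] [ 0.0021 -0.0021  0.0017] dist 0.115 deg 0.3
```

```bash
python3 -m pendant '0.35 0.116 -0.252 0 0 0;0.35 0.116 -0.252 0 0 0;0.35 0.116 -0.252 0 0 0;0.35 0.116 -0.252 0 0 0'
python3 - <<'E'
from h import *
goal((.619,.174,.046),PX)
p,d=vision.camera("side");t,d=vision.camera("top")
cv2.imwrite("pics/c2.png",np.vstack([cv2.resize(p[150:290,230:380],None,fx=4,fy=4)[:300],cv2.resize(t[160:235,240:390],None,fx=4,fy=4)]))
E
```

```text
time: 2.5
ee_pos: [0.6179, 0.1674, 0.1327]
eef_rot: [-0.565, -0.425, 0.567, -0.423]
ft_force: [-1.1, 1.0, 1.0]
width: 0.0872
row [ 0.3467 -0.0019 -0.027 ] [-0.0008  0.0012  0.0025] dist 0.087 deg 0.2
```

View pics/c2.png

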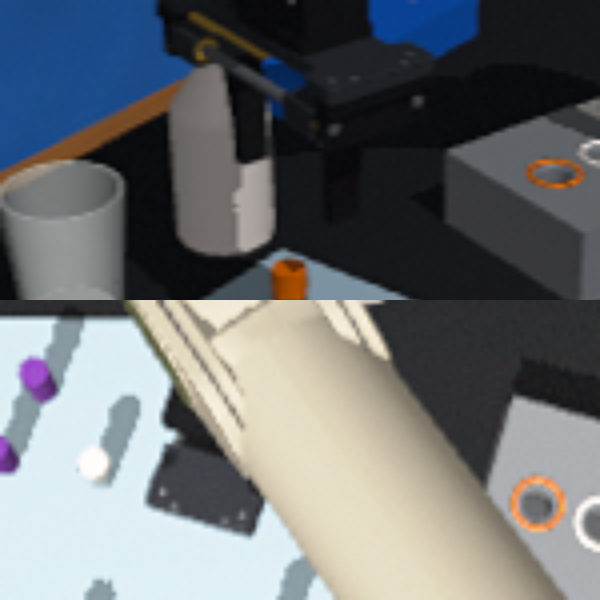

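The side view shows the fingers straddling the orange cap. I'll go down and grip.

```bash
python3 -m pendant '0.2 0 -0.02 0 0 0;0.345 0 -0.02 0 0 0;0.345 0 -0.02 0 0 0;0.345 0 -0.02 0 0 0'
python3 -m pendant '0 0 0 0 0 0;0 0 0 0 0 0;0 0 0 0 0 0;0 0 0 0 0 0;0 0 0 0 0 0;0 0 0 0 0 0;0 0 0 0 0 0;0 0 0 0 0 0' -1 20
python3 -m pendant '-0.1 0 0 0 0 0;-0.3 0 0 0 0 0;-0.52 0 0 0 0 0;-0.52 0 0 0 0 0;-0.52 0 0 0 0 0;-0.52 0 0 0 0 0'
python3 - <<'E'
from h import *
goal((.5678,-.0566,.17),PX)
q,_=vision.camera("side");cv2.imwrite("pics/c3.png",cv2.resize(q[140:280,230:400],None,fx=4,fy=4))
E
```

```text
time: 3.0
ee_pos: [0.6209, 0.1722, 0.0512]
eef_rot: [0.566, 0.424, -0.565, 0.424]
ft_force: [0.7, 0.1, 0.4]
width: 0.0872
time: 3.8
ee_pos: [0.6198, 0.1731, 0.0487]
eef_rot: [-0.565, -0.424, 0.566, -0.424]
ft_force: [-0.1, -0.1, 0.3]
width: 0.0311
time: 4.4
ee_pos: [0.6193, 0.1727, 0.1773]
eef_rot: [-0.565, -0.425, 0.566, -0.424]
ft_force: [0.2, 0.7, -1.4]
width: 0.0217
row [0.0304 0.0585 0.9383] [0.0003 0.0009 0.0009] dist 0.235 deg 0.1
```

View pics/c3.png

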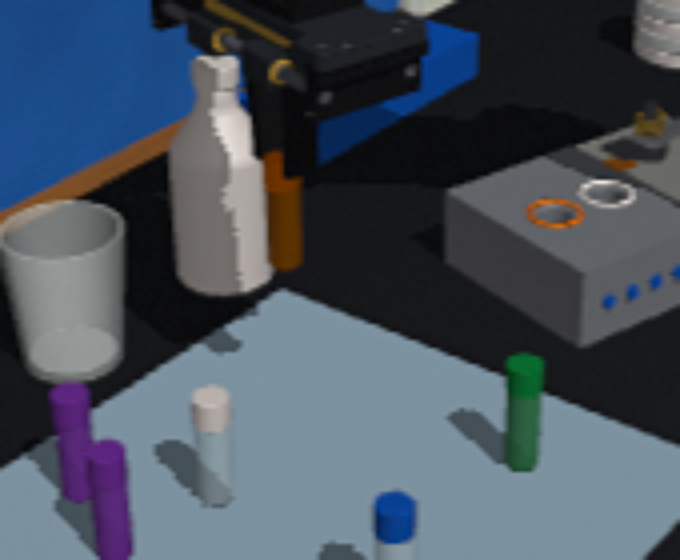

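The standard is held upright with its foot near (301,207) in the full side frame. The fingers may have gripped it late, during the lift, so I'll work out where its foot is.

Run:
```python
from h import *
s=r.read_state();print(s["ee_pos"],s["width"],s["ft_force"])
q,_=vision.camera("side")
h=cv2.cvtColor(q,cv2.COLOR_BGR2HSV);m=cv2.inRange(h,(5,150,40),(20,255,255))[165:225,285:315]
for i in range(60):
    xs=np.where(m[i])[0]
    if len(xs):print(165+i,285+xs.min(),285+xs.max(),end=' | ')
print()
a=np.linspace(0,2*np.pi,24)
for z in(.10,.105,.11,.115,.12,.125,.13):
    c=s["ee_pos"].copy();c[2]=z
    P=proj("side",c+np.c_[np.cos(a)*.009,np.sin(a)*.009,0*a]);c2=c+[0,0,.056];print(z,P[:,1].max().round(1),P.mean(0).round(1),"capbottom",proj("side",c2).round(1))
```

```text
[0.61908428 0.17266691 0.17688104] 0.021678840451195548 [-0.33135286  0.59175452 -0.81124581]
178 297 300 | 179 296 300 | 180 296 300 | 181 296 300 | 182 296 300 | 183 296 300 | 184 297 304 | 185 297 305 | 186 297 305 | 187 297 305 | 188 297 304 | 189 297 304 | 190 297 304 | 191 297 305 | 192 297 305 | 193 297 305 | 194 297 305 | 195 297 305 | 196 297 305 | 197 297 305 | 198 297 305 | 199 297 305 | 200 297 305 | 201 297 305 | 202 297 305 | 203 298 305 | 204 298 305 | 205 298 305 | 206 298 304 | 207 299 303 | 
0.1 209.3 [302.1 207.4] capbottom [[301.5 187.7]]
0.105 207.6 [302.  205.7] capbottom [[301.4 185.9]]
0.11 205.8 [302. 204.] capbottom [[301.4 184.1]]
0.115 204.1 [301.9 202.2] capbottom [[301.3 182.3]]
0.12 202.3 [301.9 200.5] capbottom [[301.2 180.4]]
0.125 200.6 [301.8 198.7] capbottom [[301.2 178.6]]
0.13 198.8 [301.7 197. ] capbottom [[301.1 176.7]]
```

The foot sits about 71 mm below the TCP, so only the top few mm of the cap are gripped because the jaws closed late. I'll set the standard back down and grip it again properly.

```bash
python3 -m pendant '0.15 0 0 0 0 0;0.3 0 0 0 0 0;0.37 0 0 0 0 0;0.385 0 0 0 0 0;0.4 0 0 0 0 0;0.41 0 0 0 0 0;0.41 0 0 0 0 0'
python3 -m pendant '0 0 0 0 0 0;0 0 0 0 0 0;0 0 0 0 0 0;0 0 0 0 0 0;0 0 0 0 0 0;0 0 0 0 0 0' 0
python3 -m pendant '0.06 0 0 0 0 0;0.11 0 0 0 0 0;0.11 0 0 0 0 0;0.11 0 0 0 0 0'
python3 -m pendant '0 0 0 0 0 0;0 0 0 0 0 0;0 0 0 0 0 0;0 0 0 0 0 0;0 0 0 0 0 0;0 0 0 0 0 0;0 0 0 0 0 0;0 0 0 0 0 0' -1 20
python3 -m pendant '0 0 0 0 0 0;0 0 0 0 0 0;0 0 0 0 0 0;0 0 0 0 0 0'
```

```text
time: 5.2
ee_pos: [0.6205, 0.1734, 0.0773]
eef_rot: [0.566, 0.424, -0.565, 0.425]
ft_force: [0.1, -0.6, 0.9]
width: 0.0216
time: 5.8
ee_pos: [0.6199, 0.1731, 0.0763]
eef_rot: [0.566, 0.424, -0.566, 0.425]
ft_force: [1.3, 0.5, 0.1]
width: 0.0434
time: 6.2
ee_pos: [0.6194, 0.1731, 0.048]
eef_rot: [-0.565, -0.425, 0.566, -0.424]
ft_force: [-0.6, 0.8, 1.4]
width: 0.0436
time: 7.0
ee_pos: [0.6201, 0.1732, 0.0491]
eef_rot: [0.566, 0.424, -0.565, 0.425]
ft_force: [1.0, 0.4, 3.2]
width: 0.0219
time: 7.4
ee_pos: [0.6201, 0.1732, 0.049]
eef_rot: [0.566, 0.424, -0.565, 0.425]
ft_force: [0.7, 1.4, 4.6]
width: 0.0225
```

```bash
python3 -m pendant '-0.1 0 0 0 0 0;-0.3 0 0 0 0 0;-0.48 0 0 0 0 0;-0.48 0 0 0 0 0;-0.48 0 0 0 0 0'
python3 - <<'E'
from h import *
s=r.read_state();print(s["ee_pos"],s["width"],s["ft_force"])
goal((.5678,-.0566,.17),PX)
q,_=vision.camera("side")
h=cv2.cvtColor(q,cv2.COLOR_BGR2HSV);m=cv2.inRange(h,(5,150,40),(20,255,255))[165:225,285:320]
ys=np.where(m.any(1))[0]+165;print(ys.min(),ys.max())
for i in range(ys.min()-165,ys.max()-164,3):
    xs=np.where(m[i])[0]; print(165+i,285+xs.min(),285+xs.max(),end='|') if len(xs) else 0
a=np.linspace(0,2*np.pi,24)
for z in(.11,.12,.13,.14):
    c=s["ee_pos"].copy();c[2]=z
    P=proj("side",c+np.c_[np.cos(a)*.009,np.sin(a)*.009,0*a]);print(z,P[:,1].max().round(1),P.mean(0).round(1))
cv2.imwrite("pics/c4.png",cv2.resize(q[140:280,230:400],None,fx=4,fy=4))
E
```

```text
time: 7.9
ee_pos: [0.6199, 0.1732, 0.1691]
eef_rot: [0.566, 0.424, -0.565, 0.425]
ft_force: [0.6, -0.8, -1.6]
width: 0.0222
[0.61988004 0.17324329 0.16909741] 0.022155703977240978 [ 0.56888916 -0.79096323 -1.63050835]
row [-0.0036  0.0566  0.941 ] [ 0.0004 -0.     -0.0005] dist 0.236 deg 0.1
172 202
172 296 299|175 295 300|178 295 300|181 295 300|184 296 300|187 296 304|190 296 304|193 297 304|196 297 304|199 297 304|202 299 301|0.11 205.8 [301.6 204. ]
0.12 202.3 [301.5 200.5]
0.13 198.8 [301.3 197. ]
0.14 195.2 [301.2 193.4]
```

View pics/c4.png

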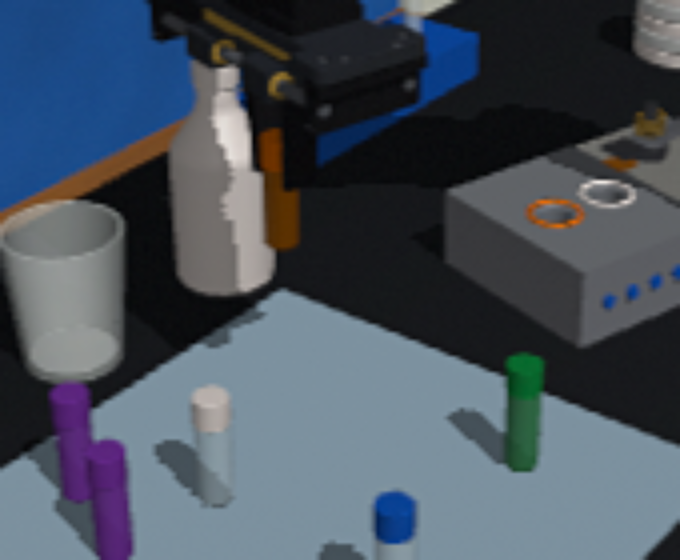

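The grip is good now: the foot is about 48 mm below the TCP and upright. I'll carry it over the orange bore.

```bash
python3 -m pendant '0 0.01 0.15 0 0 0;0 0.02 0.35 0 0 0;0 0.03 0.55 0 0 0;0 0.045 0.75 0 0 0;0 0.057 0.9 0 0 0;0 0.057 0.94 0 0 0;0 0.057 0.94 0 0 0;0 0.057 0.94 0 0 0'
python3 -m pendant '0.1 0 0 0 0 0;0.17 0 0 0 0 0;0.17 0 0 0 0 0;0.17 0 0 0 0 0'
python3 - <<'E'
from h import *
s=r.read_state();print(s["ee_pos"])
q,_=vision.camera("side");t,_=vision.camera("top")
np.save("q5.npy",q);np.save("t5.npy",t)
cv2.imwrite("pics/c5.png",np.vstack([cv2.resize(q[140:215,330:430],None,fx=6,fy=6,interpolation=cv2.INTER_NEAREST),cv2.resize(t[190:240,350:450],None,fx=6,fy=6)[:150]]))
print(proj("side",s["ee_pos"]*[1,1,0]+[0,0,.079]),proj("side",[.5678,-.0566,.06]),proj("side",[.5537,-.105,.06]))
E
```

```text
time: 8.75
ee_pos: [0.5676, -0.0549, 0.1679]
eef_rot: [-0.565, -0.425, 0.565, -0.424]
ft_force: [-0.6, 1.4, -0.3]
width: 0.0226
time: 9.15
ee_pos: [0.5681, -0.0546, 0.1264]
eef_rot: [0.565, 0.426, -0.565, 0.425]
ft_force: [1.7, 0.8, -0.1]
width: 0.0218
[ 0.56808691 -0.05459395  0.12642489]
[[367.6649529  186.70992091]] [[367.84651877 192.37505799]] [[380.87052441 187.39461038]]
```

View pics/c5.png

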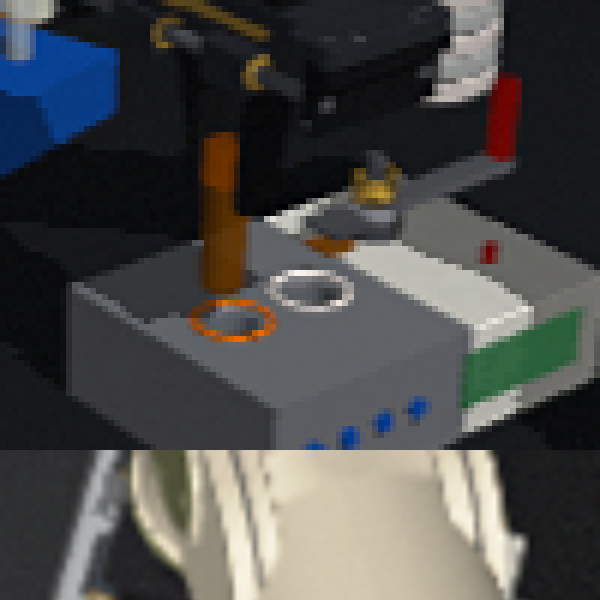

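The orange rod hangs just above and behind the orange ring, whose centre is at (368.8,193.3). The rod is about 2 mm to the left, which agrees with the TCP being 2 mm off in y. I'll correct that and insert it slowly.

```bash
python3 -m pendant '0 0 0.008 0 0 0;0 0 0.008 0 0 0;0.04 0 0.008 0 0 0;0.07 0 0.008 0 0 0;0.09 0 0.008 0 0 0;0.11 0 0.008 0 0 0;0.11 0 0.008 0 0 0'
python3 -m pendant '0.02 0 0 0 0 0;0.04 0 0 0 0 0;0.06 0 0 0 0 0;0.06 0 0 0 0 0'
```

```text
time: 9.95
ee_pos: [0.5665, -0.0585, 0.0976]
eef_rot: [-0.565, -0.425, 0.566, -0.424]
ft_force: [-1.5, -0.2, -1.9]
width: 0.0224
time: 10.35
ee_pos: [0.5668, -0.0585, 0.0828]
eef_rot: [-0.565, -0.425, 0.566, -0.424]
ft_force: [-2.8, -1.0, -1.9]
width: 0.0224
```

```bash
python3 -m pendant '0.015 0 0 0 0 0;0.03 0 0 0 0 0;0.04 0 0 0 0 0;0.04 0 0 0 0 0'
python3 -m pendant '0.01 0 0 0 0 0;0.015 0 0 0 0 0;0.015 0 0 0 0 0'
```

```text
time: 10.75
ee_pos: [0.5669, -0.0586, 0.0734]
eef_rot: [-0.565, -0.425, 0.566, -0.424]
ft_force: [-4.1, -1.3, -0.9]
width: 0.0222
time: 11.05
ee_pos: [0.5669, -0.0587, 0.0698]
eef_rot: [-0.565, -0.425, 0.566, -0.424]
ft_force: [-6.3, -1.1, 1.3]
width: 0.022
```

```bash
python3 -m pendant '0.006 -0.006 0 0 0 0;0.012 -0.006 0 0 0 0;0.012 -0.006 0 0 0 0'
python3 - <<'E'
from h import *
q,_=vision.camera("side");cv2.imwrite("pics/c6.png",cv2.resize(q[140:215,330:430],None,fx=6,fy=6,interpolation=cv2.INTER_NEAREST))
E
```

```text
time: 11.35
ee_pos: [0.5669, -0.0585, 0.0688]
eef_rot: [0.566, 0.424, -0.565, 0.425]
ft_force: [-8.6, -2.8, 16.6]
width: 0.0224
```

View pics/c6.png

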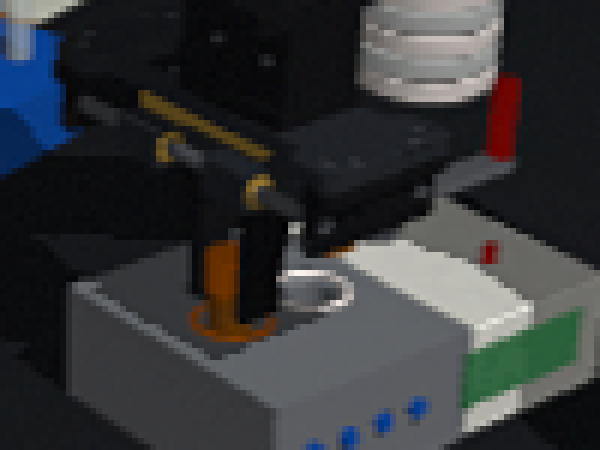

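Contact reads 16.6 N at the expected depth, and the picture shows the rod deep in the orange ring. I'll release it and back up.

```bash
python3 -m pendant '0 0 0 0 0 0;0 0 0 0 0 0;0 0 0 0 0 0;0 0 0 0 0 0;0 0 0 0 0 0;0 0 0 0 0 0;0 0 0 0 0 0;0 0 0 0 0 0' 0.1
python3 -m pendant '-0.1 0 0 0 0 0;-0.3 0 0 0 0 0;-0.44 0 0 0 0 0;-0.44 0 0 0 0 0;-0.44 0 0 0 0 0'
python3 -c "
from h import *
goal((.592,.277,.18),PX)
q,_=vision.camera('side');np.save('q7.npy',q);cv2.imwrite('pics/c7.png',cv2.resize(q[140:215,330:430],None,fx=6,fy=6,interpolation=cv2.INTER_NEAREST))"
```

```text
time: 12.2
ee_pos: [0.566, -0.058, 0.067]
eef_rot: [0.566, 0.424, -0.566, 0.425]
ft_force: [0.4, 0.4, -0.5]
width: 0.0477
time: 12.7
ee_pos: [0.5663, -0.0581, 0.1776]
eef_rot: [0.566, 0.424, -0.565, 0.425]
ft_force: [0.0, 0.2, -0.7]
width: 0.0476
row [-0.0106 -0.2756 -1.3158] [ 0.0002  0.0002 -0.0011] dist 0.336 deg 0.1
```

View pics/c7.png

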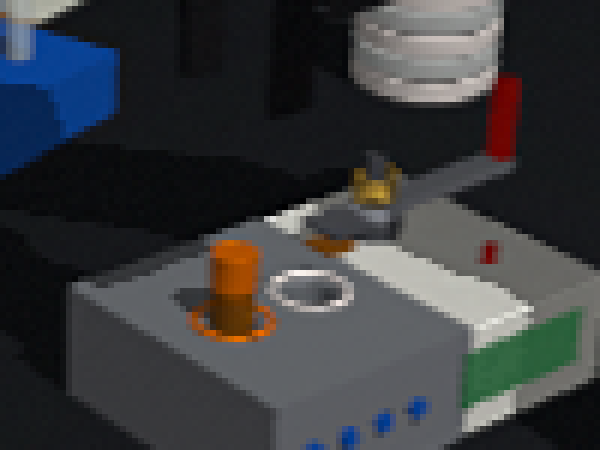

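The orange standard is seated and stands about 37 mm proud, and the arm is still at rest. The white standard is next.

```bash
python3 -m pendant '0 -0.14 -0.7 0 0 0;0 -0.14 -0.7 0 0 0;0 -0.14 -0.7 0 0 0;0 -0.14 -0.7 0 0 0' > /dev/null
python3 -m pendant '0 -0.137 -0.62 0 0 0;0 -0.137 -0.62 0 0 0;0 -0.137 -0.62 0 0 0;0 -0.137 -0.62 0 0 0;0 -0.137 -0.62 0 0 0'
python3 -c "
from h import *
goal((.5917,.2775,.046),PX)"
```

```text
time: 13.65
ee_pos: [0.5899, 0.2807, 0.175]
eef_rot: [-0.564, -0.426, 0.565, -0.425]
ft_force: [0.3, -0.3, 0.2]
width: 0.0477
row [0.5161 0.012  0.0099] [0.0033 0.0005 0.002 ] dist 0.129 deg 0.3
```

```bash
python3 -m pendant '0.15 0.012 0.01 0 0 0;0.3 0.012 0.01 0 0 0;0.42 0.012 0.01 0 0 0;0.51 0.012 0.01 0 0 0;0.51 0.012 0.01 0 0 0;0.51 0.012 0.01 0 0 0'
python3 -m pendant '0 0 0 0 0 0;0 0 0 0 0 0;0 0 0 0 0 0;0 0 0 0 0 0;0 0 0 0 0 0;0 0 0 0 0 0;0 0 0 0 0 0;0 0 0 0 0 0' -1 20
python3 -m pendant '0 0 0 0 0 0;0 0 0 0 0 0'
python3 -m pendant '-0.1 0 0 0 0 0;-0.3 0 0 0 0 0;-0.5 0 0 0 0 0;-0.5 0 0 0 0 0;-0.5 0 0 0 0 0'
python3 - <<'E'
from h import *
q,_=vision.camera("side");np.save("q8.npy",q)
cv2.imwrite("pics/c8.png",cv2.resize(q[160:280,220:340],None,fx=5,fy=5,interpolation=cv2.INTER_NEAREST))
s=r.read_state();print(s["ee_pos"])
a=np.linspace(0,2*np.pi,24)
for dz in(.044,.048,.052,.06):
    c=s["ee_pos"]-[0,0,dz];P=proj("side",c+np.c_[np.cos(a)*.009,np.sin(a)*.009,0*a]);print(dz,P[:,1].max().round(1),P.mean(0).round(1))
goal((.553,-.1067,.18),PX)
E
```

```text
time: 14.25
ee_pos: [0.5941, 0.2734, 0.0496]
eef_rot: [-0.566, -0.424, 0.566, -0.424]
ft_force: [0.4, -0.1, 0.3]
width: 0.0479
time: 15.05
ee_pos: [0.5939, 0.2753, 0.05]
eef_rot: [0.566, 0.425, -0.565, 0.425]
ft_force: [-0.4, 0.6, 5.5]
width: 0.0225
time: 15.25
ee_pos: [0.5939, 0.2753, 0.0499]
eef_rot: [0.566, 0.425, -0.565, 0.425]
ft_force: [-1.1, 0.3, 5.8]
width: 0.022
time: 15.75
ee_pos: [0.5942, 0.2751, 0.1753]
eef_rot: [0.566, 0.424, -0.565, 0.425]
ft_force: [0.0, -0.8, -1.8]
width: 0.0226
[0.59362201 0.27453782 0.17373697]
0.044 219.8 [281.8 217.6]
0.048 221.3 [281.9 219.1]
0.052 222.8 [282.  220.6]
0.06 225.7 [282.2 223.5]
row [-0.0236  0.2701  1.5096] [0.0002 0.0007 0.0001] dist 0.383 deg 0.1
```

View pics/c8.png

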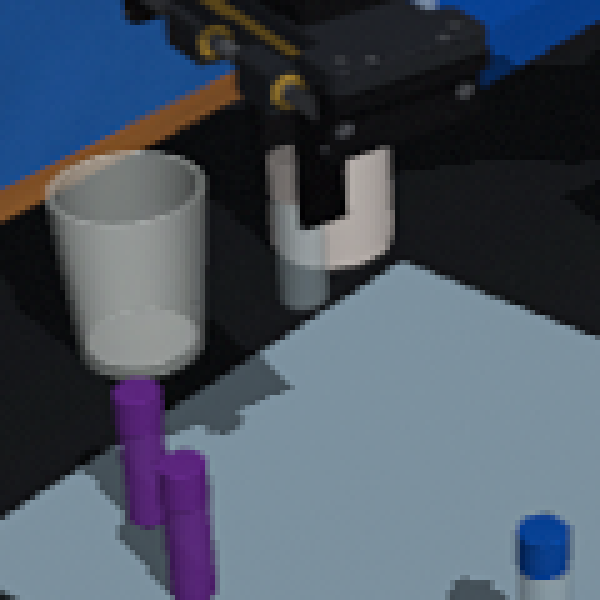

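The white standard is held with its foot at (280.1,221). That is about 1.5 px left of the TCP axis, so it sits roughly 3 mm along +PY within the pads. I'll allow for that at the bore.

```bash
python3 -m pendant '0 0.03 0.15 0 0 0;0 0.07 0.35 0 0 0;0 0.1 0.55 0 0 0;0 0.13 0.7 0 0 0;0 0.135 0.76 0 0 0' > /dev/null
python3 -m pendant '0 0.03 0.2 0 0 0;0 0.07 0.4 0 0 0;0 0.1 0.6 0 0 0;0 0.13 0.73 0 0 0;0 0.135 0.763 0 0 0;0 0.135 0.763 0 0 0;0 0.135 0.763 0 0 0'
python3 -m pendant '0.1 0 0 0 0 0;0.18 0 0 0 0 0;0.18 0 0 0 0 0;0.18 0 0 0 0 0'
python3 - <<'E'
from h import *
q,_=vision.camera("side");np.save("q9.npy",q)
cv2.imwrite("pics/c9.png",cv2.resize(q[140:215,330:430],None,fx=6,fy=6,interpolation=cv2.INTER_NEAREST))
s=r.read_state();print(s["ee_pos"],proj("side",s["ee_pos"]-[0,0,.048]),proj("side",[.553,-.1067,.06]),proj("side",[.553,-.1067,s["ee_pos"][2]-.048]))
goal((.5521,-.1099,.13),PX)
E
```

```text
time: 17.0
ee_pos: [0.5522, -0.1074, 0.1739]
eef_rot: [0.565, 0.426, -0.565, 0.425]
ft_force: [0.2, 1.3, -0.1]
width: 0.0223
time: 17.4
ee_pos: [0.5525, -0.1077, 0.1299]
eef_rot: [0.565, 0.425, -0.565, 0.425]
ft_force: [0.0, 0.2, -1.0]
width: 0.0223
[ 0.55289013 -0.10808484  0.13047619] [[382.10646161 180.18991294]] [[381.37931426 187.24274806]] [[381.82724287 180.35368615]]
row [ 0.0019 -0.001   0.0079] [ 0.0016 -0.0003 -0.0005] dist 0.002 deg 0.1
```

View pics/c9.png

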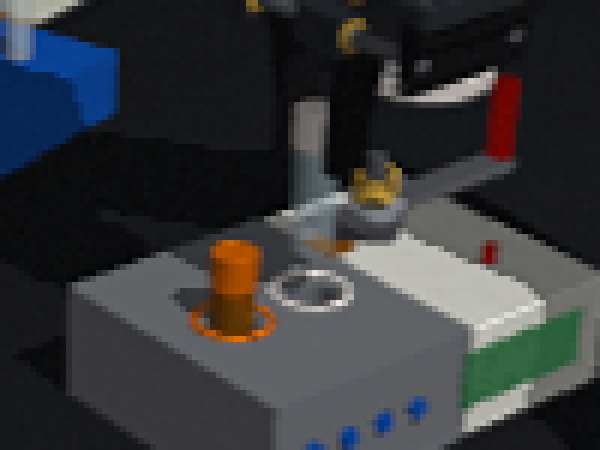

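The white rod hangs above and behind the white ring, partly hidden by the near finger and the pivot knob. I'll measure its left edge numerically.

Run:
```python
import numpy as np
q=np.load("q9.npy").mean(2).astype(int)
for v in range(156,184,2): print(v,q[v,372:396])
q=np.load("q8.npy").mean(2).astype(int)
for v in range(190,224,4): print(v,q[v,268:292])
```

```text
156 [23 23 23 20 14 11 14 12 33 51 56 53 38 10  8 10  9  9 10  8 12 28 42 79]
158 [ 23  23  24  19  14   9  37  81 102  99  98 101  77   5   8  10   9  11
  10  10  19  25  22  21]
160 [ 25  23  23  20  14  11  42  83 103 106 111 103  67   6   7  11   9   9
   7  15  21  23  24  24]
162 [ 24  23  24  17  12  11  50  88 104 108 112  95  46   7  10  10   9   8
  11  17  23  24  24  23]
164 [ 25  26  25  19  11  14  36  85 108 110 114  91  33   5   9   8  10   9
  10  14  21  19  22  23]
166 [13 11 10 12 12 10 27 54 71 83 94 78 25 10  8 10 10  8 12 36 59 68 52 19]
168 [12 13 13 13 12 12 30 53 68 80 90 73 21  5  7  9 20 55 56 40 55 66 56 96]
170 [12 10 11 12 14  9 29 54 71 81 90 97 99 89 51  3 27 51 58 75 96 93 78 89]
172 [ 11  13  11  11  10   9  34  57  71  80  87  90 112 145 177 161  88  72
  89 103 119 132 126 108]
174 [ 11  12   9   8   4   0  49  89 131 161 151 135 135 119  99  84  98 101
  67  64  60  55 101 132]
176 [ 32  35  92 118 108 112 124 131 113  94 102 106 107  92  64  66  66  66
  76 104 125 128 128 113]
178 [ 55  55  55  54  63  84  97 103 116 123 118 111 108  87  41  3
[... 468 characters left out ...]
   9  35  82 108 108 111  99  55   5   8   7  11   8  11
   6   6  10 124 174 168]
202 [ 11  12  13  10  10  34  75 102 117 131 141 108   1  10   9  10  10   9
   9   2   0 106 163 168]
206 [ 23  23  18  10   8  18  67  99 113 127 138 147 144 148 159 154 150 158
 167 166 168 168 168 167]
210 [ 23  22  22  23  24  21  17  66 108 126 137 144 150 153 154 152 145 152
 165 166 166 168 168 166]
214 [ 23  23  24  22  22  22  20  43  67  82  91  96  99 101 100  98  87  62
  34  30  27  25  22  19]
218 [ 22  23  22  21  23  22  21  31  59  80  89  95 100 102 101 100  95  70
  21  21  19  15  52 117]
222 [ 21  23  23  25  24  23  23  23  23  23  28  32  34  29  22  53 116 147
 145 144 143 143 143 142]
```

The rod axis is at u≈382.2 and the bore axis should be at about 382.0, so the alignment is good enough. I'll insert it slowly and watch the force.

```bash
python3 -m pendant '0.03 0 0 0 0 0;0.06 0 0 0 0 0;0.08 0 0 0 0 0;0.1 0 0 0 0 0;0.1 0 0 0 0 0'
python3 -m pendant '0.02 0 0 0 0 0;0.04 0 0 0 0 0;0.04 0 0 0 0 0'
```

```text
time: 17.95
ee_pos: [0.5518, -0.1094, 0.1037]
eef_rot: [-0.565, -0.425, 0.566, -0.424]
ft_force: [0.5, 0.0, -1.1]
width: 0.0222
time: 18.25
ee_pos: [0.5518, -0.1094, 0.0938]
eef_rot: [-0.565, -0.425, 0.566, -0.424]
ft_force: [0.2, -0.4, 0.3]
width: 0.0223
```

```bash
python3 -m pendant '0.02 0 0 0 0 0;0.04 0 0 0 0 0;0.06 0 0 0 0 0;0.08 0 0 0 0 0;0.08 0 0 0 0 0'
python3 -m pendant '0.008 0 0 0 0 0;0.015 0 0 0 0 0;0.015 0 0 0 0 0'
```

```text
time: 18.75
ee_pos: [0.5518, -0.1094, 0.0737]
eef_rot: [-0.565, -0.425, 0.566, -0.424]
ft_force: [-0.0, 0.6, 0.4]
width: 0.0222
time: 19.05
ee_pos: [0.5522, -0.1095, 0.0707]
eef_rot: [-0.565, -0.424, 0.566, -0.424]
ft_force: [-0.2, -0.3, -0.7]
width: 0.0222
```

```bash
python3 -m pendant '0.008 0 0 0 0 0;0.012 0 0 0 0 0;0.012 0 0 0 0 0'
python3 -m pendant '0 0 0 0 0 0;0 0 0 0 0 0;0 0 0 0 0 0;0 0 0 0 0 0;0 0 0 0 0 0;0 0 0 0 0 0;0 0 0 0 0 0;0 0 0 0 0 0' 0.1
python3 -m pendant '-0.1 0 0 0 0 0;-0.3 0 0 0 0 0;-0.5 0 0 0 0 0;-0.5 0 0 0 0 0;-0.5 0 0 0 0 0'
python3 - <<'E'
from h import *
q,_=vision.camera("side");t,_=vision.camera("top");np.save("q10.npy",q)
cv2.imwrite("pics/c10.png",np.vstack([cv2.resize(q[140:200,330:430],None,fx=6,fy=6,interpolation=cv2.INTER_NEAREST),cv2.resize(t[185:225,370:470],None,fx=6,fy=6)]))
E
```

```text
time: 19.35
ee_pos: [0.5531, -0.1092, 0.0697]
eef_rot: [0.566, 0.424, -0.565, 0.425]
ft_force: [-5.0, 1.6, 16.8]
width: 0.0221
time: 20.15
ee_pos: [0.5523, -0.1095, 0.0678]
eef_rot: [-0.566, -0.424, 0.566, -0.425]
ft_force: [-0.2, -0.3, -0.0]
width: 0.0474
time: 20.65
ee_pos: [0.5529, -0.1096, 0.194]
eef_rot: [0.566, 0.424, -0.565, 0.425]
ft_force: [-0.6, 0.1, -0.6]
width: 0.0475
```

View pics/c10.png

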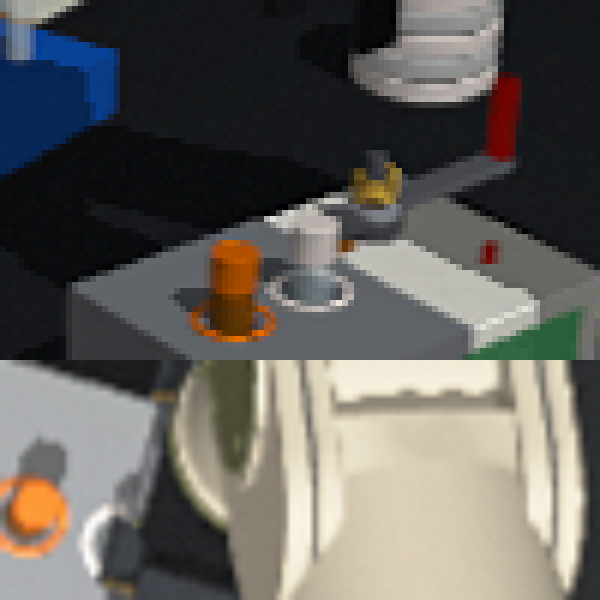

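Both standards stand at the same seated height, 37 mm proud, and floor contact read 16.8 N for the white one. The red post is still at rest at crop (505,115). Next is the shutter.

```bash
python3 -c "
from h import *
print(r.read_state()['joint_positions'].round(2))
goal((.5366,-.2675,.15),PX)"
```

```text
[ 0.74  0.3  -0.74  1.64  0.21  1.29 -0.32]
row [0.1674 0.1189 0.6235] [0.0003 0.0002 0.0009] dist 0.164 deg 0.1
```

```bash
python3 -m pendant '0 0.12 0.623 0 0 0;0 0.12 0.623 0 0 0;0 0.12 0.623 0 0 0;0 0.12 0.623 0 0 0;0.15 0.12 0.623 0 0 0;0.15 0.12 0.623 0 0 0;0.15 0.12 0.623 0 0 0'
python3 - <<'E'
from h import *
goal((.5366,-.2675,.083),PX)
q,_=vision.camera("side")
cv2.imwrite("pics/c11.png",cv2.resize(q[110:200,350:470],None,fx=6,fy=6,interpolation=cv2.INTER_NEAREST))
for z in(.15,.12): print(proj("side",[.5366,-.2675,z]))
E
```

```text
time: 21.45
ee_pos: [0.537, -0.2663, 0.1545]
eef_rot: [-0.565, -0.426, 0.566, -0.424]
ft_force: [0.0, -0.2, 0.3]
width: 0.0473
row [0.2861 0.0006 0.0054] [ 0.001  -0.0007  0.0019] dist 0.072 deg 0.2
[[414.92412891 142.82365007]]
[[413.99676073 151.93500225]]
```

No views left, so I'll check with numbers. The earlier post blob (u≈413.5, top row 152) matches the projected post at (414,152).

```bash
python3 -m pendant '0.08 0 0.005 0 0 0;0.14 0 0.005 0 0 0;0.2 0 0.005 0 0 0;0.25 0 0.005 0 0 0;0.28 0 0.005 0 0 0;0.28 0 0.005 0 0 0'
python3 -m pendant '0 0 0 0 0 0;0 0 0 0 0 0;0 0 0 0 0 0;0 0 0 0 0 0;0 0 0 0 0 0;0 0 0 0 0 0;0 0 0 0 0 0;0 0 0 0 0 0' -1 30
python3 -m pendant '0 0 0 0 0 0;0 0 0 0 0 0;0 0 0 0 0 0'
```

```text
time: 22.1
ee_pos: [0.5367, -0.2683, 0.0842]
eef_rot: [-0.565, -0.425, 0.566, -0.424]
ft_force: [-0.3, -0.2, 0.0]
width: 0.0479
time: 22.9
ee_pos: [0.5355, -0.2682, 0.0853]
eef_rot: [-0.565, -0.425, 0.567, -0.423]
ft_force: [-8.6, 3.5, 7.1]
width: 0.0129
time: 23.2
ee_pos: [0.5355, -0.2682, 0.0853]
eef_rot: [-0.565, -0.425, 0.567, -0.423]
ft_force: [-11.3, 3.3, 8.6]
width: 0.0131
```

The post is gripped at 13 mm width. I'll swing along the arc, turning with the arm.

```bash
python3 -m pendant '0 -0.036 -0.002 0.067 0 0;0 -0.0715 -0.007 0.133 0 0;0 -0.106 -0.016 0.2 0 0;0 -0.14 -0.028 0.267 0 0;0 -0.173 -0.044 0.333 0 0;0 -0.173 -0.044 0.333 0 0'
python3 -c "
from h import *
s=r.read_state();print(s['torque'].round(2));c=np.array([.562,-.1833]);d=s['ee_pos'][:2]-c;print(np.linalg.norm(d),np.arctan2(*(-np.array([d@PX[:2],d@PY[:2]]))))"
```

```text
time: 23.8
ee_pos: [0.4982, -0.2466, 0.0856]
eef_rot: [-0.653, -0.27, 0.653, -0.272]
ft_force: [-0.3, -3.6, -2.8]
width: 0.013
[-0.9   0.    0.17]
0.08990794243171651 0.5062115583332216
```

Radius and angle agree (90 mm, 0.51 rad). I'll do the second half.

```bash
python3 -m pendant '0 -0.036 -0.002 0.067 0 0;0 -0.0715 -0.007 0.133 0 0;0 -0.106 -0.016 0.2 0 0;0 -0.14 -0.028 0.267 0 0;0 -0.173 -0.044 0.333 0 0;0 -0.173 -0.044 0.333 0 0'
python3 -m pendant '0 -0.01 0 0.013 0 0;0 -0.018 0 0.027 0 0;0 -0.018 0 0.027 0 0'
cat > chk.py <<'E'
from h import *
s=r.read_state();c=np.array([.562,-.1833]);d=s['ee_pos'][:2]-c;print(np.linalg.norm(d),np.arctan2(*(-np.array([d@PX[:2],d@PY[:2]]))))
print("F in tool axes",Ro.from_quat(s["eef_rot"]).inv().apply(s["ft_force"]).round(1),s["time"],s["width"])
E
python3 chk.py
```

```text
time: 24.4
ee_pos: [0.4744, -0.2087, 0.0854]
eef_rot: [-0.699, -0.101, 0.701, -0.102]
ft_force: [-6.2, -5.4, 2.4]
width: 0.013
time: 24.7
ee_pos: [0.4736, -0.206, 0.0854]
eef_rot: [-0.701, -0.087, 0.702, -0.089]
ft_force: [-5.1, -9.9, 2.6]
width: 0.0132
0.09128991696705702 1.0360659437795041
F in tool axes [-2.6  8.4  7.4] 24.7 0.013208180912303566
```

```bash
python3 -m pendant '0 -0.008 0 0 0 0;0 -0.014 0 0 0 0;0 -0.014 0 0 0 0;0 -0.014 0 0 0 0'; python3 chk.py
python3 - <<'E'
from h import *
q,_=vision.camera("side");t,_=vision.camera("top")
o=np.load("q10.npy")
print("seated region change",np.abs(q[170:198,360:392].astype(int)-o[170:198,360:392]).mean())
for nm,lo,hi,box in[("orange",(5,150,40),(20,255,255),(355,170,380,200)),("red",(0,120,40),(5,255,255),(380,140,440,200))]:
    for im in(o,q): print(nm,blobs(im,box,lo,hi))
print("pred post mid at 1.0",proj("side",[.476,-.209,.1]))
t0=np.load("top0.npz")["p"]
for nm,lo,hi,box in[("blue",(100,150,60),(125,255,255),(245,235,270,262)),("green",(40,100,30),(85,255,255),(295,230,320,255))]:
    for im in(t0,t): print(nm,blobs(im,box,lo,hi))
E
```

```text
time: 25.1
ee_pos: [0.4735, -0.2055, 0.0856]
eef_rot: [0.702, 0.085, -0.702, 0.09]
ft_force: [0.8, -19.7, -5.2]
width: 0.0132
0.09124206418092339 1.0414928944179338
F in tool axes [ 5.3 19.3  4. ] 25.1 0.013189085614671935
seated region change 6.735491071428571
orange [([7, 10], [14, 17, 144], array([368.31, 188.57]))]
orange [([7, 10], [14, 17, 144], array([368.31, 188.57]))]
red [([31, 12], [6, 15, 61], array([413.41, 159.26])), ([30, 40], [3, 4, 8], array([411.25, 181.88]))]
red [([30, 40], [3, 4, 8], array([411.25, 181.88]))]
pred post mid at 1.0 [[422.83700519 169.39393965]]
blue [([8, 11], [8, 7, 41], array([256.29, 249.07]))]
blue [([8, 11], [8, 7, 41], array([256.29, 249.07]))]
green [([11, 10], [7, 8, 45], array([308.82, 243.6 ]))]
green [([11, 10], [7, 8, 45], array([308.82, 243.6 ]))]
```

3.5 mm more command moved the post only 0.5 mm while the force rose to 19 N, so it is on the stop. The orange standard and the bystanders haven't changed. I'll hand it in.

```bash
python3 -c "
from bench import close_job,r
print(close_job());s=r.read_state();print(s['time'],s['ee_pos'],s['ft_force'],s['width'])"
```

```text
the job is handed in; nothing more can be done
None
the job is handed in; nothing more can be done
```

The job is handed in. Both standards are down in their own bores, and the gripper is still holding the shutter arm against its stop. It took about 25 s of the 72 s allowed.

- **Standards:** each one met the bore floor at about 17 N, and afterwards both stood about 37 mm proud in the side view. The shutter arm was still at rest then. The first grip on the orange standard closed too late and caught only the top of its cap, so I set it down and gripped it again before carrying it.
- **Shutter:** I gripped the post at 30 N and swung it to about 1.04 rad, worked out from the tool position. At the end, 3.5 mm more push moved it only 0.5 mm while the force rose from 8 to 19 N, so it was on the stop.
- **Last checks:** the orange standard looked unchanged in the side view, and the blue and green ones in the top view.
- **Not confirmed:**
  - The post was hidden from the side camera at the end, so the shutter angle rests on tool position and force alone.
  - The picture around the seated standards changed a little overall. I put that down to shadow and the gripper, but did not recheck the white standard on its own.
  - I did not re-measure the wash bottle, cup, forceps or jar. The arm stayed clear of them and no unexpected contact showed.
  - I had used all 12 picture views before the swing, so I checked the rest by numbers.

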